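# Run the groove pick along the draining board's groove

### The job

Take the orange groove pick out of its sloping holder, stand it in the upright stand and let go, so that you can take it again straight from above. Then hold it upright and draw its sprung tip slowly, in one pass, along the draining board's whole groove from the blue dot round the corner to the red dot, always lightly pressed on the groove's floor, whose height you must feel for. Finally put the pick back in the upright stand, and leave the other things where they are.

Things in the scene. Friction and masses are not known exactly. Their poses are not given: they have to be found in the camera images.
- drain_board: White ribbed draining board, 170x170 mm, 45 mm high, fixed; origin under its centre. In it an L-shaped groove, 18 mm wide, open at the top, upright walls. Its grey floor is set anew each time and told nowhere: 7 to 31 mm below the top face, falling or rising along the way by up to 65 mm per metre; feel for it. A blue dot marks the start, a red one the end.
- groove_start (a point): Start of the path along the groove's middle, at the top face's height: board x, y, z = (-40, 50, 45) mm. The groove runs 9 mm farther, then the blue dot.
- groove_corner (a point): Corner of the path, at board (-40, -40, 45) mm. The path is straight from start to corner and from corner to end.
- groove_end (a point): End of the path, at board (50, -40, 45) mm. The groove runs 9 mm farther, then the red dot.
- pick: Groove pick, loose, 0.1 kg. Origin at the underside of its round steel collar (30 mm across, 6 mm thick), z towards the handle's end. Orange handle 18x18 mm (faces square to its x, y) from z = 6 to 76 mm; below, a shaft 10 mm thick to z = -36 mm, then a brass tip 8 mm thick. Starts stuck in the sloping holder, collar on its rim, handle up, x in the plane of the lean; it may sag a few degrees.
- pick_tip (a point): End of the pick's brass tip, 5 mm across, at pick z = -60 mm when not pressed. The tip is sprung: it gives way along z by up to 10 mm with 0.8 N per mm, beyond that it is rigid. Light pressure means some 2 to 5 N: the tip clearly pressed in, but by no more than about half its travel.
- holder: Sloping holder, fixed: wooden foot 110x70x14 mm with an aluminium tube (32 mm outside, bore 13.6 mm, 68 mm long) that leans 0.65 rad from the vertical towards the holder's own +x (roughly away from the robot). Origin under the foot's centre. The pick is drawn out along the tube, by 62 mm or more.
- holder_rim (a point): Centre of the mouth of the sloping holder's tube (holder x = 30 mm, z = 80 mm).
- stand: Upright stand, fixed: dark round foot 80 mm across, 12 mm thick, with an upright aluminium tube (32 mm outside, bore 18 mm, 66 mm deep) in its middle. Origin under its centre. The pick's tip and shaft go down the bore until the collar rests on the rim.
- stand_rim (a point): Centre of the mouth of the upright stand's tube, 76 mm above the worktop.
- mug: White mug 92x127x95 mm, bystander; origin under its centre.
- tomato: Red tomato 65 mm, bystander; origin under its centre.
- bowl: Blue bowl 138 mm across, 95 mm high, bystander; origin under its centre.
- spice_jar: Spice jar with a green lid, 46 mm across, 106 mm high, bystander; origin under its centre.
- brush: Wooden brush 52x150x46 mm, bystander; origin under its centre.

How it is judged:
On the way, in this order (a step that is already met when the one before it is completed fails the run):
1. the pick stands upright in the upright stand, collar down on the rim, let go (angle between pick's own z axis and vertical below 0.1 rad and distance between pick and stand_rim below 0.012 m and contact force between the fingers and pick below 0.05 N), for 0.3 s.
2. the upright pick's tip is pressed in at least 0.8 mm on the groove floor, with 0.6 to 6.5 N, at the blue-dot end (within 9 mm) (x of pick_tip in the frame of drain_board between -0.049 and -0.031 m and y of pick_tip in the frame of drain_board between 0.041 and 0.059 m and z of pick_tip in the frame of drain_board below 0.041 m and contact force between pick and drain_board between 0.6 and 6.5 N and z of pick_tip in the frame of pick above -0.0592 m and angle between pick's own z axis and vertical below 0.35 rad), for 0.1 s.
3. the upright pick's tip is pressed in at least 0.8 mm on the groove floor, with 0.6 to 6.5 N, 30 mm along (within 9 mm) (x of pick_tip in the frame of drain_board between -0.049 and -0.031 m and y of pick_tip in the frame of drain_board between 0.011 and 0.029 m and z of pick_tip in the frame of drain_board below 0.041 m and contact force between pick and drain_board between 0.6 and 6.5 N and z of pick_tip in the frame of pick above -0.0592 m and angle between pick's own z axis and vertical below 0.35 rad), for 0.1 s.
4. the upright pick's tip is pressed in at least 0.8 mm on the groove floor, with 0.6 to 6.5 N, 60 mm along (within 9 mm) (x of pick_tip in the frame of drain_board between -0.049 and -0.031 m and y of pick_tip in the frame of drain_board between -0.019 and -0.001 m and z of pick_tip in the frame of drain_board below 0.041 m and contact force between pick and drain_board between 0.6 and 6.5 N and z of pick_tip in the frame of pick above -0.0592 m and angle between pick's own z axis and vertical below 0.35 rad), for 0.1 s.
5. the upright pick's tip is pressed in at least 0.8 mm on the groove floor, with 0.6 to 6.5 N, in the corner (within 9 mm) (x of pick_tip in the frame of drain_board between -0.049 and -0.031 m and y of pick_tip in the frame of drain_board between -0.049 and -0.031 m and z of pick_tip in the frame of drain_board below 0.041 m and contact force between pick and drain_board between 0.6 and 6.5 N and z of pick_tip in the frame of pick above -0.0592 m and angle between pick's own z axis and vertical below 0.35 rad), for 0.1 s.
6. the upright pick's tip is pressed in at least 0.8 mm on the groove floor, with 0.6 to 6.5 N, 30 mm past the corner (within 9 mm) (x of pick_tip in the frame of drain_board between -0.019 and -0.001 m and y of pick_tip in the frame of drain_board between -0.049 and -0.031 m and z of pick_tip in the frame of drain_board below 0.041 m and contact force between pick and drain_board between 0.6 and 6.5 N and z of pick_tip in the frame of pick above -0.0592 m and angle between pick's own z axis and vertical below 0.35 rad), for 0.1 s.
7. the upright pick's tip is pressed in at least 0.8 mm on the groove floor, with 0.6 to 6.5 N, 60 mm past the corner (within 9 mm) (x of pick_tip in the frame of drain_board between 0.011 and 0.029 m and y of pick_tip in the frame of drain_board between -0.049 and -0.031 m and z of pick_tip in the frame of drain_board below 0.041 m and contact force between pick and drain_board between 0.6 and 6.5 N and z of pick_tip in the frame of pick above -0.0592 m and angle between pick's own z axis and vertical below 0.35 rad), for 0.1 s.
8. the upright pick's tip is pressed in at least 0.8 mm on the groove floor, with 0.6 to 6.5 N, at the red-dot end (within 9 mm) (x of pick_tip in the frame of drain_board between 0.041 and 0.059 m and y of pick_tip in the frame of drain_board between -0.049 and -0.031 m and z of pick_tip in the frame of drain_board below 0.041 m and contact force between pick and drain_board between 0.6 and 6.5 N and z of pick_tip in the frame of pick above -0.0592 m and angle between pick's own z axis and vertical below 0.35 rad), for 0.1 s.
At the end, for the whole second after the job is handed in: The pick stands upright (within 0.1 rad) and at rest in the upright stand, its collar within 12 mm of the centre of the rim, let go (all of step 1 and linear speed of pick below 0.02 m/s); the robot touches nothing.
It fails at once if the pick is pressed on the draining board with more than 18 N (contact force between pick and drain_board above 18 N).
It fails at once if the pick moves faster than 0.12 m/s while it touches the draining board (contact force between pick and drain_board above 0.5 N and linear speed of pick above 0.12 m/s).
It fails at once if a bystander (mug, tomato, bowl, spice jar, brush) is moved more than 30 mm (distance of any of mug, tomato, bowl, spice_jar, brush from where it was at the start of the episode above 0.03 m).
It also fails if it takes over 72 s, if anything falls off the work surface, if the arm or the gripper's body presses on something with over 40 N, if the wrist force passes 120 N, or if a joint passes its speed limit or range.

### The arm

A 7-joint arm with a two-finger parallel gripper is mounted at the origin on a cart in front of the work surface, level with it; the furniture and walls round the work are solid. World frame = base frame: x ahead of the robot, y to its left, z up, the work surface at z = 0. Lengths are in m, angles in rad, forces in N, time in s.
With the tool pointing down it reaches from about 0.4 to 0.85 m from the base axis. Payload 10.4 kg.
Tool frame: the origin (TCP) lies midway between the tips of the shut fingers; the grasp point (between the pads) lies 19 mm behind it; z points along the fingers, y is the line along which they close (so a half turn about z gives the same grasp; the last joint's range is limited). The gripper opens to 87 mm and grips with 3 to 60 N. Pads are 19 mm wide; open, the fingers measure 117 mm over their backs; the gripper's body (75 mm by 190 mm) begins 51 mm behind the grasp point.
Start: joints at [1.123, 0.332, -0.065, 1.46, 0.022, 1.35, -0.088], TCP at [0.258, -0.569, 0.223] pointing down, gripper open.
Joint ranges: [-2.6, 2.6], [-0.5, 2.12], [-1.47, 1.34], [0.16, 2.42], [-1.27, 4.41], [0.06, 2.06], [-2.6, 2.6]. Speed limits (rad/s): [2.22, 2.22, 2.79, 2.79, 3.14, 3.14, 3.14].

### API

Orientations are given as a unit quaternion [x, y, z, w].
In Python, from bench import r gives the robot as it stands.
- The arm moves only by the tool arm_command, never from a script. Its argument "moves" is one flat list of numbers, 4 for each row, row after row: the shift along the tool's x, y, z in cm, then the turn about the tool's z in degrees. A call has 1 to 12 rows; each row shifts and turns the commanded pose from where the row before left it, along the tool's axes as they then stand; what a row does not reach is not made up. A row lasts 1/12 s, in which the tool goes at most 41.7 mm and 7.16 degrees, less where a joint would pass 70% of its speed; a pose out of reach is approached as far as the arm can. A call with a gripper value outside its range is refused whole. "fingers" is the opening in per cent of the stroke, from 0 (shut) to 100 (fully open), set as the call begins (left out, the last holds). The fingers move at their own pace and stop on an object; "squeeze" is the grip in N (left out, the last holds). Time passes only in rows, so rows that do not move let the fingers close. It gives the time, the measured TCP pose, the force, the opening and the grip force at its end, in the units of the state.
- r.read_state(): the state, without advancing time (a new reading comes with each control period).
- r.camera(name): name is "side" or "top" or "wrist"; returns the picture (420x560x3 uint8, red, green, blue); there is no depth.
- r.camera_info(name): a dict with "fx", "fy", "cx", "cy" (pixels), "origin" and "attitude" of the camera in the world. Camera axes: x right, y up, looking along -z (the intrinsics and any distortion apply to the point x, -y, -z); pixel columns grow to the right and rows downward; lengths in m; the calibration is good to about 2 mm. The wrist camera is an equidistant fisheye: a pixel r from the principal point sees the ray r / f radians off the axis. A picture is of the moment at which its call begins: read the wrist's pose just before it. camera_info takes no time and is no camera call; for the wrist camera it gives the pose at the moment of the call.
- r.close_job(): hands the job in; it is judged then, once.
The state is a dict: "time": time; "joint_positions": joint angles; "joint_vel": joint speeds; "joint_torque": joint torques, N m; "ee_pos": TCP position; "eef_rot": TCP orientation; "ft_force": force on the tool from outside, world axes, zero at the start; "torque": the same for the moment, N m; "width": finger opening in m; "grip_force": force on a finger pad.
Only numpy, scipy, OpenCV 4.12 (cv2) and the standard library are available. Lean on these libraries where they do the work, as an engineer would, in place of code of your own. Each camera call takes 0.05 s, during which the arm holds its last target. There are 200 camera calls.

## Working session

There is one attempt and no reset: what is moved stays moved. The work goes in short steps, Python scripts to look and compute and a tool call to move; the robot and the scene stay as the last step left them, time stands still between calls to the robot, and variables do not carry over. Pictures are saved under pics/ and viewed, at most 10 in all, crops included, and the job is handed in when it is done.

Besides the shell and the picture viewer there is one more tool, called after "Emit:" in YAML: its name, and indented under it one key for each argument. arm_command: Moves the arm, as the interface text tells. Its arguments: {"type":"object","properties":{"moves":{"type":"array"},"fingers":{"type":"number"},"squeeze":{"type":"number"}},"required":["moves"]}

```bash
mkdir -p pics; ls; python3 - <<'E'
from bench import r
import cv2,json
s=r.read_state(); print(s)
for n in ("top","side","wrist"):
    print(n,r.camera_info(n))
for n in ("top","side"):
    cv2.imwrite(f"pics/{n}0.png",cv2.resize(r.camera(n)[:,:,::-1],(800,600),interpolation=cv2.INTER_CUBIC))
E
```

```text
pics
{'time': 0.0, 'joint_positions': array([ 1.12337304,  0.33284572, -0.06468424,  1.46096864,  0.02155486,
        1.34988317, -0.08848549]), 'joint_vel': array([-7.44189055e-04,  4.27577714e-06,  2.46530397e-04, -5.99135034e-04,
       -3.15036368e-05,  1.77953454e-04,  1.22934710e-03]), 'joint_torque': array([-7.29572967e-04, -6.23258972e+01,  2.40881578e-02, -3.89897847e+01,
       -6.13720785e-02,  3.98255582e-02,  1.30072376e-04]), 'ee_pos': array([ 0.25743666, -0.56908482,  0.22175717]), 'eef_rot': array([ 9.77523910e-01,  2.10823404e-01, -1.62360992e-04, -6.86996851e-04]), 'ft_force': array([-0.14469685,  0.7252028 , -0.64815199]), 'torque': array([-0.01576605,  0.00022083,  0.01042126]), 'grip_force': 0.0, 'width': 0.08710587557062599}
top {'fx': 454.65553929876904, 'fy': 454.65553929876904, 'cx': 281.2343302213116, 'cy': 205.90515811476314, 'origin': array([ 0.47951753, -0.073037  ,  1.46499727]), 'attitude': array([ 0.02630622, -0.02612013, -0.70110582,  0.71209294])}
side {'fx': 453.6704599256295, 'fy': 453.6704599256295, 'cx': 287.2642545954787, 'cy': 210.43366509201152, 'origin': array([ 0.36992851, -1.09255806,  0.8592662 ]), 'attitude': array([ 0.44370764, -0.04797332, -0.08150044,  0.89116765])}
wrist {'fx': 325.19226210127806, 'fy': 325.19226210127806, 'cx': 283.3233220279911, 'cy': 207.18171113659915, 'origin': array([ 0.32207788, -0.53982753,  0.38341541]), 'attitude': array([-0.1086918 ,  0.07126591, -0.53768148,  0.83307016])}
```

View pics/top0.png

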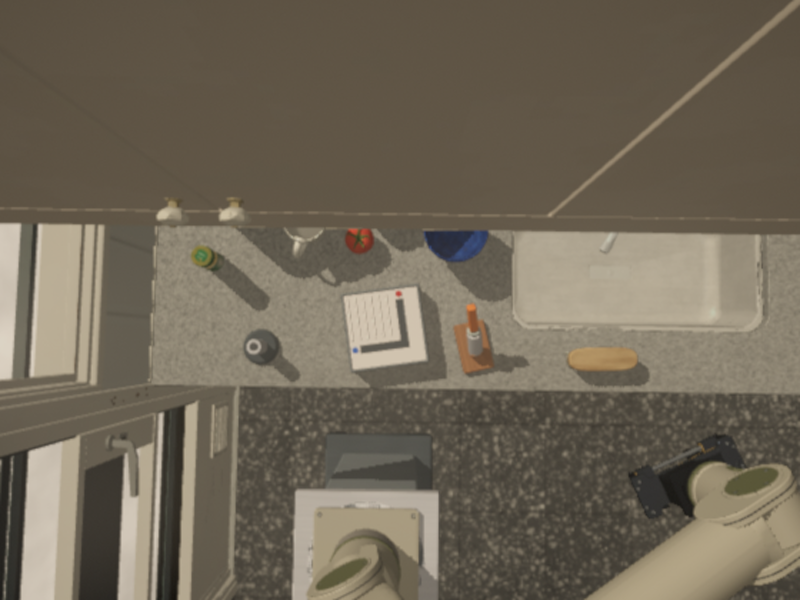

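View pics/side0.png

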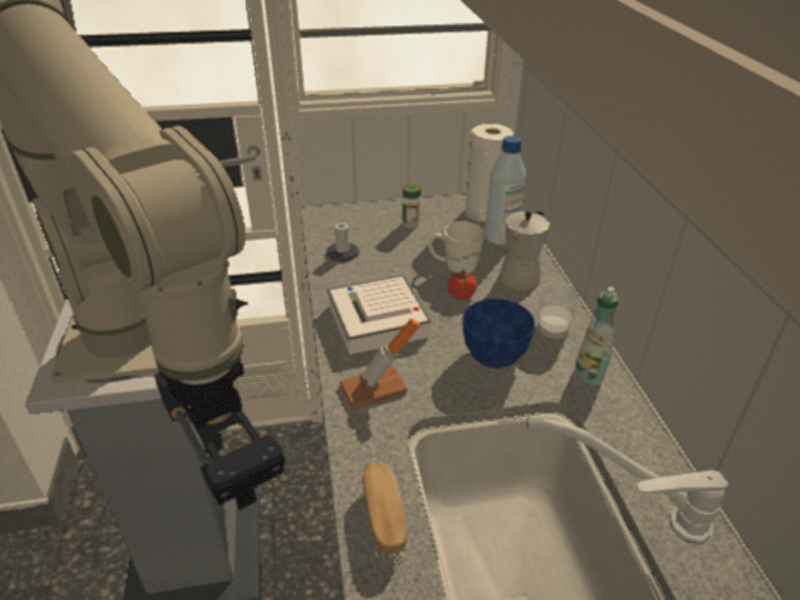

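Top view (800 px scale): stand rim (253,346), board corners (344,295), (418,286), (427,361), (351,370), blue dot (355,350), red dot (398,294), handle end (471,308). Side view: stand rim (342,227), handle end (413,324), tube rim (376,362).

```bash
cat > h.py <<'E'
from bench import r
import cv2,numpy as np
from scipy.spatial.transform import Rotation as R
def ray(n,u,v,info=None):
    i=info or r.camera_info(n); a=np.array([(u-i['cx'])/i['fx'],(v-i['cy'])/i['fy']])
    if n=='wrist':
        t=np.linalg.norm(a); d=np.r_[a*(np.sin(t)/max(t,1e-9)),np.cos(t)]
    else: d=np.r_[a,1]
    d=d*[1,-1,-1]
    return np.array(i['origin']),R.from_quat(i['attitude']).apply(d)
def at(n,u,v,z,info=None):
    o,d=ray(n,u,v,info); return o+d*(z-o[2])/d[2]
def proj(n,P,info=None):
    i=info or r.camera_info(n); d=R.from_quat(i['attitude']).inv().apply(np.array(P)-i['origin'])*[1,-1,-1]
    if n=='wrist':
        h=np.linalg.norm(d[:2]); a=d[:2]/h*np.arctan2(h,d[2])
    else: a=d[:2]/d[2]
    return a*[i['fx'],i['fy']]+[i['cx'],i['cy']]
def tri(*rs):
    A=np.zeros((3,3));b=np.zeros(3)
    for o,d in rs:
        d=d/np.linalg.norm(d);M=np.eye(3)-np.outer(d,d);A+=M;b+=M@o
    return np.linalg.solve(A,b)
E
python3 - <<'E'
from h import *
k=1.42857
for n,u,v,z in [("stand",253,346,.076),("standfoot",261,347,.012),("c1",344,295,.045),("c2",418,286,.045),("c3",427,361,.045),("c4",351,370,.045),("blue",355,350,.045),("red",398,294,.045)]:
    print(n,at('top',u/k,v/k,z).round(4))
print('end',tri(ray('top',471/k,308/k),ray('side',413/k,324/k)))
print('rim',tri(ray('top',474/k,338/k),ray('side',376/k,362/k)))
print('standrim',tri(ray('top',253/k,346/k),ray('side',342/k,227/k)))
s=r.read_state()
print(R.from_quat(s['eef_rot']).as_matrix().round(3))
i=r.camera_info('wrist');T=R.from_quat(s['eef_rot']);print('cam in tool',T.inv().apply(i['origin']-s['ee_pos']),(T.inv()*R.from_quat(i['attitude'])).as_matrix().round(2))
a=cv2.resize(r.camera('top')[185:270,165:350,::-1],None,fx=4,fy=4,interpolation=cv2.INTER_CUBIC)
cv2.imwrite('pics/topc.png',a)
E
```

```text
stand [0.467  0.2435 0.076 ]
standfoot [0.4644 0.2402 0.012 ]
c1 [0.5812 0.0547 0.045 ]
c2 [ 0.6035 -0.1072  0.045 ]
c3 [ 0.44  -0.129  0.045]
c4 [0.418  0.0359 0.045 ]
blue [0.4614 0.0281 0.045 ]
red [ 0.5852 -0.0636  0.045 ]
end [ 0.55229212 -0.21463167  0.13187613]
rim [ 0.48700021 -0.22831821  0.06368084]
standrim [0.46901375 0.24406187 0.07252563]
[[ 0.911  0.412 -0.001]
 [ 0.412 -0.911  0.001]
 [-0.    -0.001 -1.   ]]
cam in tool [ 0.07096439 -0.00024557 -0.16167427] [[-0.    0.97  0.26]
 [ 1.    0.    0.  ]
 [ 0.    0.26 -0.97]]
```

View pics/topc.png

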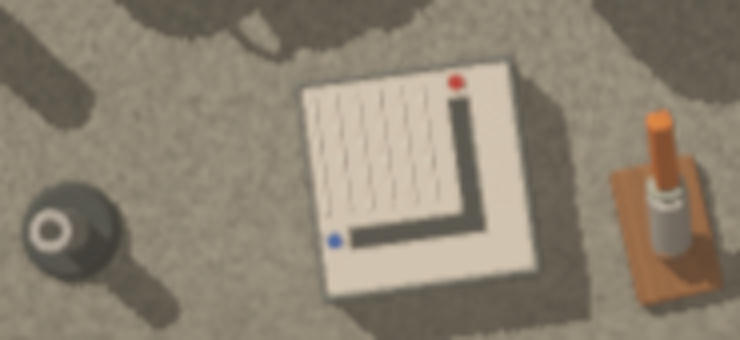

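Crop: stand rim (50,231), board corners (302,88), (511,62), (537,270), (328,298), foot corners (612,178), (690,156), (720,288), (641,304), handle end (659,117), collar (665,190).

```bash
python3 - <<'E'
from h import *
o=lambda u,v:(165+(u+.5)/4-.5,185+(v+.5)/4-.5)
def fit(px,model,z):
    W=np.array([at('top',*o(*p),z)[:2] for p in px]);M=np.array(model)
    A=(W-W.mean(0));B=M-M.mean(0)
    th=np.arctan2((B[:,0]*A[:,1]-B[:,1]*A[:,0]).sum(),(A*B).sum())
    c,s=np.cos(th),np.sin(th);Q=np.array([[c,-s],[s,c]])
    t=W.mean(0)-Q@M.mean(0); print(np.degrees(th),t,'res mm',((W-(M@Q.T+t))*1000).round(1).tolist()); return Q,t
h=.085
Q,t=fit([(302,88),(511,62),(537,270),(328,298)],[(h,h),(h,-h),(-h,-h),(-h,h)],.045)
for n,p in dict(s=(-.04,.05),c=(-.04,-.04),e=(.05,-.04)).items(): print(n,Q@p+t)
Q,t=fit([(612,178),(690,156),(720,288),(641,304)],[(.055,.035),(.055,-.035),(-.055,-.035),(-.055,.035)],.014)
rim=np.r_[Q@[.03,0]+t,.08]; ax=np.r_[Q@[np.sin(.65),0],np.cos(.65)]
print('rim',rim,'ax',ax)
for s in (0,.05,.076): 
    P=rim+ax*s; print(s,P,[((q-[165,185])*4).round() for q in [proj('top',P)]],(proj('side',P)*1.42857).round())
print('stand',at('top',*o(50,231),.076),at('top',*o(72,231),.012))
E
```

```text
8.170772225970254 [ 0.51098799 -0.03638191] res mm [[-2.3, -3.0], [-3.5, 2.0], [2.9, 3.7], [2.9, -2.7]]
s [0.46428783 0.00742557]
c [ 0.47707899 -0.08166083]
e [ 0.56616539 -0.06886967]
13.66826192405511 [ 0.47319065 -0.23210985] res mm [[-3.5, -3.9], [-1.5, 2.1], [1.0, 3.6], [4.0, -1.8]]
rim [ 0.50234106 -0.22502085  0.08      ] ax [0.58804763 0.14300551 0.7960838 ]
0 [ 0.50234106 -0.22502085  0.08      ] [array([665., 192.])] [386. 353.]
0.05 [ 0.53174344 -0.21787057  0.11980419] [array([661., 151.])] [402. 332.]
0.076 [ 0.54703268 -0.21415243  0.14050237] [array([659., 129.])] [410. 320.]
stand [0.4664274  0.24338719 0.076     ] [0.4660964 0.2404504 0.012    ]
```

Emit:
arm_command:
  moves: [3,-1.74,0,0,3,-1.74,0,0,3,-1.74,0,0,3,-1.74,0,0,3,-1.74,0,0,3,-1.74,0,0,3,-1.74,0,0,3,-1.74,0,0,3,-1.74,0,0,3,-1.74,0,0,3,-1.74,0,5.3,3,-1.74,0,5.3]

```text
time: 1.15
ee_pos: [0.5025, -0.2312, 0.2226]
eef_rot: [0.993, 0.118, -0.0, 0.0]
ft_force: [0.2, -0.5, -0.1]
width: 0.087
grip_force: 0.0
```

Emit:
arm_command:
  moves: [0,0,0,0,0,0,0,0]

```text
time: 1.32
ee_pos: [0.5031, -0.2306, 0.2223]
eef_rot: [0.993, 0.122, -0.0, -0.0]
ft_force: [-0.7, -0.9, 0.6]
width: 0.0871
grip_force: 0.0
```

```bash
python3 - <<'E'
from h import *
s=r.read_state();print(s['ee_pos'],R.from_quat(s['eef_rot']).as_matrix().round(3).tolist(),s['ft_force'])
i=r.camera_info('wrist');im=r.camera('wrist');cv2.imwrite('pics/w1raw.png',im[:,:,::-1])
import pickle;pickle.dump(i,open('w1.pkl','wb'))
cv2.imwrite('pics/w1.png',cv2.resize(im[:,:,::-1],(800,600),interpolation=cv2.INTER_CUBIC))
E
```

```text
[ 0.50307088 -0.23064455  0.22227042] [[0.97, 0.242, -0.0], [0.242, -0.97, 0.001], [-0.0, -0.001, -1.0]] [-0.6578954  -0.86671239  0.62406273]
```

View pics/w1.png

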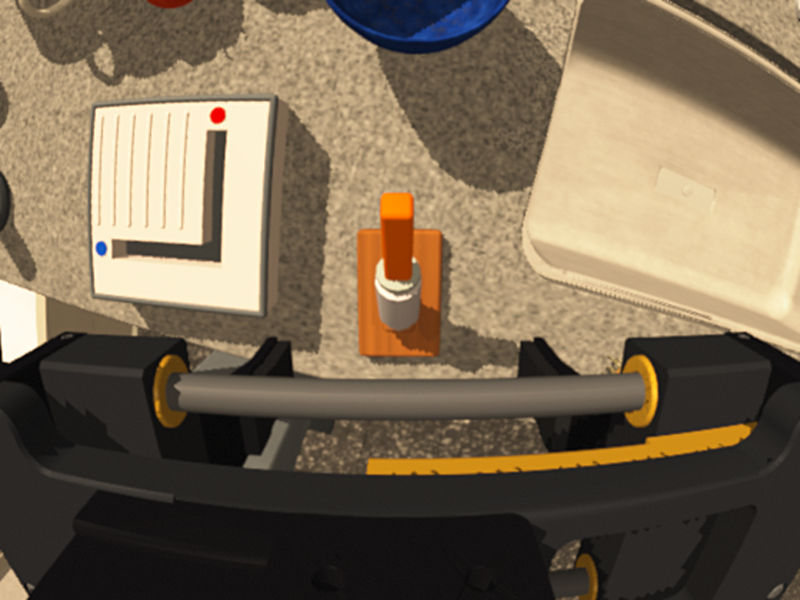

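Wrist view (800 px scale): foot corners (360,230), (441,230), (440,355), (360,354); handle end about (398,203); board corners (95,107), (277,97), (264,315), (93,297); blue dot (101,248), red dot (218,115).

```bash
python3 - <<'E'
from h import *
import pickle
i=pickle.load(open('w1.pkl','rb'));k=560/800
o=lambda u,v:((u+.5)*k-.5,(v+.5)*k-.5)
def fit(px,model,z):
    W=np.array([at('wrist',*o(*p),z,i)[:2] for p in px]);M=np.array(model)
    A=(W-W.mean(0));B=M-M.mean(0)
    th=np.arctan2((B[:,0]*A[:,1]-B[:,1]*A[:,0]).sum(),(A*B).sum())
    c,s=np.cos(th),np.sin(th);Q=np.array([[c,-s],[s,c]])
    t=W.mean(0)-Q@M.mean(0); print(np.degrees(th),t,'res mm',((W-(M@Q.T+t))*1000).round(1).tolist()); return Q,t
h=.085
Q,t=fit([(95,107),(277,97),(264,315),(93,297)],[(h,h),(h,-h),(-h,-h),(-h,h)],.045)
for n,p in dict(s=(-.04,.05),c=(-.04,-.04),e=(.05,-.04)).items(): print(n,Q@p+t,np.array(proj('wrist',np.r_[Q@p+t,.045],i))/k)
for p in [(101,248),(218,115)]: print('dot in board',Q.T@(at('wrist',*o(*p),.045,i)[:2]-t))
Q,t=fit([(360,230),(441,230),(440,355),(360,354)],[(.055,.035),(.055,-.035),(-.055,-.035),(-.055,.035)],.014)
rim=np.r_[Q@[.03,0]+t,.08]
for l in (.65,.7,.75):
  ax=np.r_[Q@[np.sin(l),0],np.cos(l)]
  print(l,rim,ax,[(proj('wrist',rim+ax*s,i)/k).round() for s in (0,.076)],[(proj('top',rim+ax*s)/k).round() for s in (0,.076)],[(proj('side',rim+ax*s)/k).round() for s in (0,.076)],[rim+ax*s for s in (.05,.076)])
E
```

```text
8.599501256537678 [ 0.51190807 -0.03561023] res mm [[-2.1, -2.4], [-0.2, 0.2], [1.7, 1.8], [0.7, 0.3]]
s [0.46488142 0.00784658] [120.52954217 250.15221403]
c [ 0.47833883 -0.08114161] [213.12138538 257.05421977]
e [ 0.56732702 -0.0676842 ] [217.54501    141.55320117]
dot in board [-0.03913492  0.07213239]
dot in board [ 0.07079888 -0.0383855 ]
13.589581993252734 [ 0.47645484 -0.23248824] res mm [[-1.2, -2.9], [-2.0, 2.1], [1.2, 0.9], [1.9, -0.2]]
0.65 [ 0.50561495 -0.22543928  0.08      ] [0.58824345 0.14219785 0.7960838 ] [array([399., 276.]), array([398., 215.])] [array([473., 331.]), array([471., 309.])] [array([388., 353.]), array([412., 320.])] [array([ 0.53502713, -0.21832938,  0.11980419]), array([ 0.55032146, -0.21463224,  0.14050237])]
0.7 [ 0.50561495 -0.22543928  0.08      ] [0.626182   0.15136885 0.76484219] [array([399., 276.]), array([398., 209.])] [array([473., 331.]), array([471., 307.])] [array([388., 353.]), array([413., 321.])] [array([ 0.53692405, -0.21787083,  0.11824211]), array([ 0.55320479, -0.21393524,  0.13812801])]
0.75 [ 0.50561495 -0.22543928  0.08      ] [0.66255542 0.16016151 0.73168887] [array([399., 276.]), array([398., 204.])] [array([473., 331.]), array([471., 306.])] [array([388., 353.]), array([415., 322.])] [array([ 0.53874272, -0.2174312 ,  0.11658444]), array([ 0.55596917, -0.213267  ,  0.13560835])]
```

Emit:
arm_command:
  moves: [0.9,-0.1,1,0,0.9,-0.1,1,0,0.9,-0.1,1,0,0.9,-0.1,1,0,0,0,2,0,0,0,2,0,0,0,2,0,0,0,2.2,0,0,0,0,0,0,0,0,0]

```text
time: 2.2
ee_pos: [0.5355, -0.2199, 0.0991]
eef_rot: [0.993, 0.12, -0.001, -0.001]
ft_force: [0.7, -0.6, 0.8]
width: 0.087
grip_force: 0.0
```

Emit:
arm_command:
  moves: [0,0,0,0,0,0,0,0,0,0,0,0,0,0,0,0,0,0,0,0,0,0,0,0]
  fingers: 0
  squeeze: 30

```text
time: 2.7
ee_pos: [0.5363, -0.2205, 0.101]
eef_rot: [0.993, 0.12, 0.0, 0.0]
ft_force: [-0.2, 0.5, 0.5]
width: 0.0551
grip_force: 0.0
```

```bash
python3 - <<'E'
from h import *
s=r.read_state();print(s['ee_pos'],s['width'],s['grip_force'],s['torque'],s['ft_force'])
im=r.camera('side')[190:300,220:330,::-1]
a=cv2.resize(im,(440,440),interpolation=cv2.INTER_CUBIC)
w=cv2.resize(r.camera('wrist')[60:280,190:370,::-1],(360,440),interpolation=cv2.INTER_CUBIC)
cv2.imwrite('pics/g1.png',np.hstack([a,w]))
E
```

```text
[ 0.53627229 -0.22047131  0.10096617] 0.05506154604608823 0.0 [-0.00412679  0.02100762  0.0176918 ] [-0.22000925  0.47479214  0.47979917]
```

View pics/g1.png

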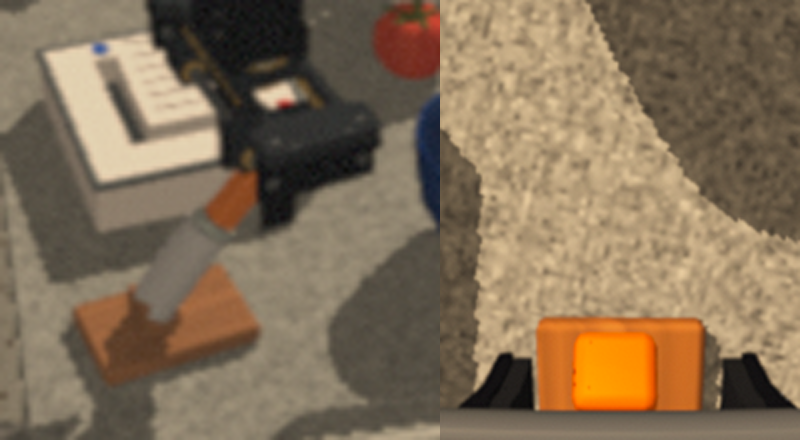

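Fingers straddle the handle, still closing; handle about 2.5 mm toward tool −y from the centre line.

Emit:
arm_command:
  moves: [0,-0.25,0,0,0,0,0,0,0,0,0,0,0,0,0,0,0,0,0,0,0,0,0,0,0,0,0,0,0,0,0,0,0,0,0,0]

```text
time: 3.55
ee_pos: [0.5355, -0.218, 0.1006]
eef_rot: [0.993, 0.12, 0.0, 0.0]
ft_force: [0.1, 0.4, -0.3]
width: 0.018
grip_force: 30.0
```

Emit:
arm_command:
  moves: [0.3,0,-0.4,0,0.45,0,-0.6,0,0.45,0,-0.6,0,0.45,0,-0.6,0,0.45,0,-0.6,0,0.45,0,-0.6,0,0.45,0,-0.6,0,0.45,0,-0.6,0,0.45,0,-0.6,0,0.45,0,-0.6,0,0.3,0,-0.8,0,0,0,-2,0]

```text
time: 4.55
ee_pos: [0.5801, -0.2062, 0.185]
eef_rot: [0.993, 0.12, -0.002, -0.001]
ft_force: [-0.3, -0.2, -1.2]
width: 0.0178
grip_force: 30.0
```

Emit:
arm_command:
  moves: [0.4,-2.5,0,0,0.58,-3.85,0,0,0.58,-3.85,0,0,0.58,-3.85,0,0,0.58,-3.85,0,0,0.58,-3.85,0,0,0.58,-3.85,0,0,0.58,-3.85,0,0,0.58,-3.85,0,0,0.58,-3.85,0,0,0.58,-3.85,0,0,0.58,-3.85,0,0]

```text
time: 5.55
ee_pos: [0.5398, 0.2466, 0.1873]
eef_rot: [0.993, 0.119, 0.0, 0.0]
ft_force: [0.9, 1.5, -1.4]
width: 0.018
grip_force: 30.0
```

Emit:
arm_command:
  moves: [0.1,-1.0,0,0,0,-0.5,0,0,0,0,0,0]

```text
time: 5.8
ee_pos: [0.5371, 0.2604, 0.1867]
eef_rot: [0.993, 0.12, -0.0, 0.0]
ft_force: [-0.6, -0.2, -0.1]
width: 0.018
grip_force: 30.0
```

```bash
python3 - <<'E'
from h import *
s=r.read_state();print(s['ee_pos'],s['eef_rot'],s['width'],s['torque'],s['ft_force'])
print('stand rim side',proj('side',[.467,.243,.076]))
g=s['ee_pos']+[0,0,.019]
X=R.from_quat(s['eef_rot']).apply([1,0,0])
im=r.camera('side');j=r.camera_info('wrist');w=r.camera('wrist')
print('wrist proj standrim',proj('wrist',[.467,.243,.076],j))
u,v=proj('side',[.5,.243,.12]).astype(int)
cv2.imwrite('pics/w2raw.png',w[:,:,::-1]);cv2.imwrite('pics/s2raw.png',im[:,:,::-1])
a=cv2.resize(im[v-50:v+60,u-50:u+50,::-1],(400,440),interpolation=cv2.INTER_CUBIC)
print('crop origin',u-50,v-50)
b=cv2.resize(w[60:280,190:390,::-1],(400,440),interpolation=cv2.INTER_CUBIC)
cv2.imwrite('pics/g2.png',np.hstack([a,b]))
E
```

```text
[0.53712469 0.26039481 0.1866857 ] [ 9.92724298e-01  1.20409554e-01 -8.58177790e-05  2.66840217e-05] 0.017965653321480327 [-0.02849916 -0.04662739  0.03053756] [-0.63214139 -0.181279   -0.13912381]
stand rim side [238.16163822 158.22428047]
wrist proj standrim [282.22874889 280.03074053]
crop origin 197 95
```

View pics/g2.png

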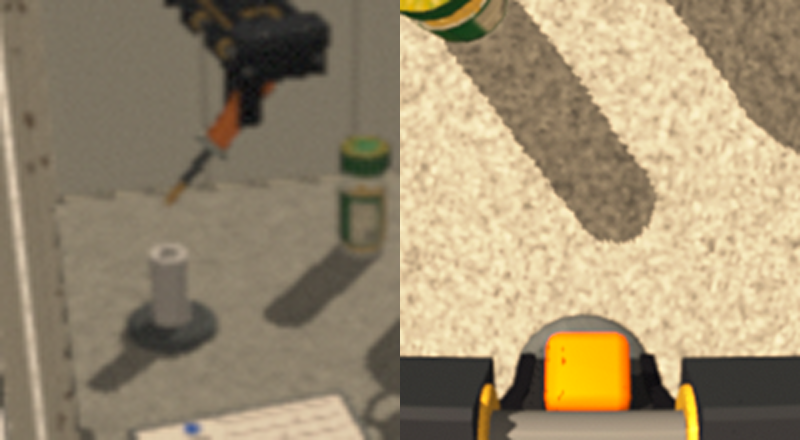

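Emit:
arm_command:
  moves: [0,0,0,0,0,0,0,0,0,0,0,0,0,0,0,0]
  squeeze: 3

```text
time: 6.23
ee_pos: [0.5377, 0.2589, 0.1866]
eef_rot: [0.993, 0.119, 0.0, 0.0]
ft_force: [0.1, 0.2, -1.4]
width: 0.0183
grip_force: 3.0
```

```bash
cat >> h.py <<'E'
def lean():
    s=r.read_state();g=s['ee_pos']+[0,0,.019];X=R.from_quat(s['eef_rot']).apply([1,0,0])
    def orange(im,x0,y0,x1,y1):
        q=im.astype(int);m=(q[...,0]>110)&(q[...,0]>q[...,1]*1.7)&(q[...,2]<q[...,1]*.75)
        M=np.zeros(m.shape,np.uint8);M[y0:y1,x0:x1]=m[y0:y1,x0:x1]
        y,x=np.nonzero(M);return x,y
    u,v=proj('side',g).astype(int);im=r.camera('side');x,y=orange(im,u-30,v-25,u+25,v+45)
    if len(x): print('side orange n',len(x),'centroid',x.mean().round(1),y.mean().round(1))
    i=r.camera_info('wrist');x,y=orange(r.camera('wrist'),200,150,370,300)
    if len(x): print('wrist orange n',len(x),'x',x.min(),x.max(),'y',y.min(),y.max())
    for l in (0,.2,.4,.6,.7,.8):
        ax=np.sin(l)*X+np.array([0,0,np.cos(l)])
        P=g+.0258*ax; c=proj('wrist',P+.009*(np.cos(l)*X-np.array([0,0,np.sin(l)])),i)
        print(l,'end far edge',c.round(1),'side s=20:',proj('side',g-.03*ax).round(1))
E
python3 -c "
from h import *
s=r.read_state();print(s['ee_pos'],s['grip_force'],s['width']);lean()"
```

```text
[0.53770893 0.25885942 0.18658853] 2.9996836735881516 0.018272863062450965
side orange n 38 centroid 253.0 126.5
wrist orange n 419 x 262 305 y 226 296
0 end far edge [285.2 280.7] side s=20: [257.5 127.8]
0.2 end far edge [285.2 267.3] side s=20: [255.8 127.9]
0.4 end far edge [285.1 254.2] side s=20: [254.2 127.8]
0.6 end far edge [285.1 242.3] side s=20: [252.7 127.3]
0.7 end far edge [285.1 237.1] side s=20: [252.  126.9]
0.8 end far edge [285.1 232.3] side s=20: [251.3 126.4]
```

```bash
python3 - <<'E'
from h import *
from scipy.optimize import least_squares as LS
s=r.read_state()
X=R.from_quat([.992724,.12041,0,0]).apply([1,0,0]); g=np.array([.53712,.26039,.2057])
i=r.camera_info('wrist'); i=dict(i); i['origin']=i['origin']+(g-[0,0,.019]-s['ee_pos'])
def f(p):
    l,sg=p; ax=np.sin(l)*X+np.array([0,0,np.cos(l)]); n=np.cos(l)*X-np.array([0,0,np.sin(l)])
    e=proj('wrist',g+ax*(.076-sg)+.009*n,i)[1]-226
    off=np.array([1,-1.2])*1
    return np.r_[e/2,proj('side',g-ax*(.060+sg))-[239.5,145],proj('side',g-ax*(sg-.003))-[250,131.75]]
q=LS(f,[.7,.05]);print(q.x,q.fun)
l,sg=q.x;ax=np.sin(l)*X+np.array([0,0,np.cos(l)]);print('tip',g-ax*(.06+sg))
for st in ([.4664,.2434],[.469,.244],[.467,.2435]):
    print(st,'foot far',proj('wrist',np.r_[np.array(st)+.04*X[:2],.012],i),'obs 282.5,218; side rim',proj('side',st+[.076]),'obs 239.2,157')
E
```

```text
[0.72331005 0.04254846] [ 1.50169896 -0.93145021 -0.90725915 -0.15350912 -2.86137332]
tip [0.47121444 0.24416358 0.12882773]
[0.4664, 0.2434] foot far [283.53131886 219.6192501 ] obs 282.5,218; side rim [237.97196113 158.17975112] obs 239.2,157
[0.469, 0.244] foot far [283.56119878 217.25809555] obs 282.5,218; side rim [238.72237067 158.02549597] obs 239.2,157
[0.467, 0.2435] foot far [283.57275535 219.08333465] obs 282.5,218; side rim [238.14638227 158.14986105] obs 239.2,157
```

Emit:
arm_command:
  moves: [-0.2,0,1,0,0,0,1,0,0,0,1,0,0,0,1,0,0,0,0.6,0,0,0,0.3,0,0,0,0,0]

```text
time: 6.92
ee_pos: [0.5351, 0.259, 0.1365]
eef_rot: [0.993, 0.12, -0.001, 0.0]
ft_force: [0.5, -0.7, -1.0]
width: 0.0179
grip_force: 3.0
```

```bash
python3 - <<'E'
from h import *
s=r.read_state();print(s['ee_pos'],s['ft_force'])
im=r.camera('side')[125:180,210:280,::-1]
cv2.imwrite('pics/g3.png',cv2.resize(im,None,fx=9,fy=9,interpolation=cv2.INTER_CUBIC))
E
```

```text
[0.53508618 0.25898737 0.13650192] [ 0.48998079 -0.73367774 -1.04093678]
```

View pics/g3.png

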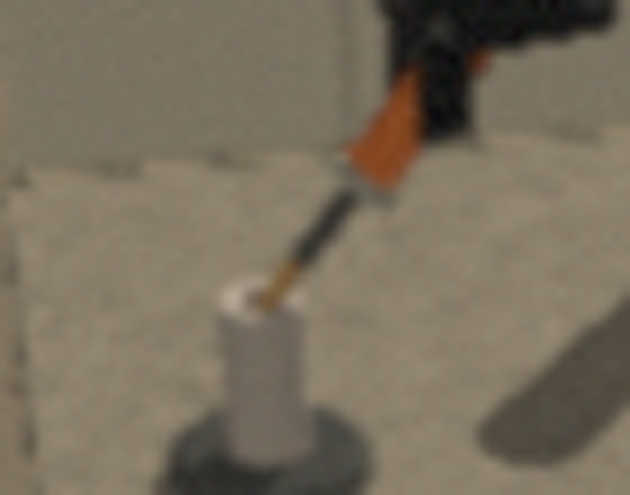

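Tip sits at the rim centre (263,305 in the crop; rim centre 262,302). Now pivot it upright against the bore.

Emit:
arm_command:
  moves: [-0.2,0,0.5,0,-0.42,0,-0.2,0,-0.43,0,-0.22,0,-0.44,0,-0.17,0,-0.45,0,-0.17,0,-0.46,0,-0.07,0,-0.46,0,-0.07,0,0,0,0,0]

```text
time: 7.63
ee_pos: [0.507, 0.2523, 0.1419]
eef_rot: [0.993, 0.12, 0.0, 0.0]
ft_force: [-0.2, -0.3, -1.0]
width: 0.0181
grip_force: 3.0
```

```bash
python3 - <<'E'
from h import *
s=r.read_state();print(s['ee_pos'],s['ft_force'],s['torque'],s['width']);lean()
E
```

```text
[0.50695024 0.25231451 0.14190342] [-0.16170614 -0.30677944 -1.04426178] [ 0.05839497  0.00036009 -0.05374412] 0.018085566707984817
side orange n 32 centroid 245.9 141.5
wrist orange n 177 x 262 305 y 240 265
0 end far edge [284.2 281.7] side s=20: [249.  141.5]
0.2 end far edge [284.1 268.3] side s=20: [247.3 141.7]
0.4 end far edge [284.1 255.2] side s=20: [245.7 141.6]
0.6 end far edge [284.1 243.3] side s=20: [244.1 141.1]
0.7 end far edge [284.1 238. ] side s=20: [243.4 140.7]
0.8 end far edge [284.1 233.3] side s=20: [242.8 140.3]
```

Emit:
arm_command:
  moves: [-0.55,-0.05,0.1,0,-0.55,-0.05,0.15,0,-0.5,0,0.35,0,-0.5,0,0.4,0,-0.5,0,0.6,0,-0.45,0,0.65,0,-0.45,0,0.75,0,-0.4,0,0.8,0,0,0,0,0,0,0,0,0]

```text
time: 8.57
ee_pos: [0.469, 0.2438, 0.1029]
eef_rot: [0.993, 0.12, -0.001, 0.0]
ft_force: [0.2, 0.2, -1.9]
width: 0.0179
grip_force: 3.0
```

```bash
python3 - <<'E'
from h import *
s=r.read_state();print(s['ee_pos'],s['ft_force'],s['torque'],s['width']);lean()
E
```

```text
[0.46902289 0.24379023 0.10285673] [ 0.18402611  0.24908859 -1.88053457] [ 0.01884578 -0.02294759 -0.00526438] 0.017921090704390172
side orange n 9 centroid 239.1 154.8
wrist orange n 1411 x 261 305 y 230 299
0 end far edge [284.6 281.4] side s=20: [238.5 154. ]
0.2 end far edge [284.6 268. ] side s=20: [236.8 154.2]
0.4 end far edge [284.5 255. ] side s=20: [235.2 154. ]
0.6 end far edge [284.5 243.1] side s=20: [233.6 153.6]
0.7 end far edge [284.5 237.8] side s=20: [232.9 153.3]
0.8 end far edge [284.5 233.1] side s=20: [232.2 152.8]
```

```bash
python3 - <<'E'
from h import *
a=cv2.resize(r.camera('side')[115:190,205:275,::-1],(420,450),interpolation=cv2.INTER_CUBIC)
b=cv2.resize(r.camera('wrist')[110:335,190:380,::-1],(380,450),interpolation=cv2.INTER_CUBIC)
cv2.imwrite('pics/g4.png',np.hstack([a,b]))
E
```

```text
(no output)
```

View pics/g4.png

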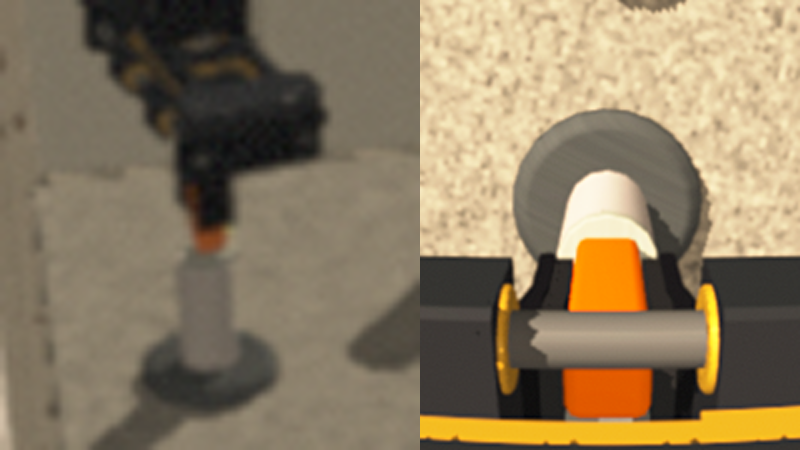

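Pick stands upright in the stand, collar about on the rim. Release.

Emit:
arm_command:
  moves: [0,0,0.2,0,0,0,0,0,0,0,0,0,0,0,0,0,0,0,0,0,0,0,0,0,0,0,0,0]
  fingers: 60

```text
time: 9.35
ee_pos: [0.4696, 0.2441, 0.1016]
eef_rot: [0.993, 0.12, 0.0, 0.0]
ft_force: [-0.9, -0.1, -0.4]
width: 0.0507
grip_force: 0.0
```

```bash
python3 - <<'E'
from h import *
s=r.read_state();print(s['ee_pos'],s['ft_force'],s['width'],s['grip_force'],s['joint_positions'])
i=r.camera_info('wrist');w=r.camera('wrist')
import pickle;pickle.dump(i,open('w5.pkl','wb'));cv2.imwrite('pics/w5raw.png',w[:,:,::-1])
q=w.astype(int);m=(q[...,0]>110)&(q[...,0]>q[...,1]*1.7)&(q[...,2]<q[...,1]*.75);m[:,:200]=0;m[:,370:]=0;m[:200]=0
for y in range(225,330,6):
    x=np.nonzero(m[y])[0]
    if len(x):print(y,x.min(),x.max())
g=s['ee_pos'];X=R.from_quat(s['eef_rot']).apply([1,0,0])
for st in ([.468,.244],[.469,.244],):
  for z in (.082,.152):
    print(z,[proj('wrist',np.r_[np.array(st)+d*X[:2],z],i).round(1) for d in (.009,0,-.009)])
E
```

```text
[0.4696183  0.24407816 0.1015888 ] [-0.86078639 -0.08702903 -0.44484901] 0.05074372546829606 0.0 [-0.02528078  0.28852557 -0.61556193  1.83114792  0.18753744  1.08000191
 -2.0413216 ]
231 271 297
237 273 299
243 272 300
249 272 300
255 267 301
261 270 302
297 262 305
303 262 305
309 262 305
315 265 303
0.082 [array([283.7, 232. ]), array([283.7, 246.2]), array([283.7, 259.8])]
0.152 [array([283.8, 291.1]), array([283.8, 310.2]), array([283.8, 328. ])]
0.082 [array([284.1, 230.4]), array([284.1, 244.7]), array([284.1, 258.4])]
0.152 [array([284.4, 288.9]), array([284.4, 308.2]), array([284.4, 326.2])]
```

Released and upright; regrasp firmly.

Emit:
arm_command:
  moves: [0,0,0,0,0,0,0,0,0,0,0,0,0,0,0,0,0,0,0,0,0,0,0,0,0,0,0,0,0,0,0,0,0,0,0,0,0,0,0,0,0,0,0,0]
  fingers: 0
  squeeze: 60

```text
time: 10.32
ee_pos: [0.4696, 0.2441, 0.1015]
eef_rot: [0.993, 0.12, 0.0, 0.0]
ft_force: [0.6, -0.3, -0.4]
width: 0.0177
grip_force: 60.0
```

Emit:
arm_command:
  moves: [0,0,-0.5,0,0,0,-1,0,0,0,-1,0,0,0,-1,0,0,0,-1,0,0,0,-1,0,0,0,-1,0,0,0,-1,0,0,0,-0.5,0,0,0,0,0]

```text
time: 11.15
ee_pos: [0.4702, 0.2445, 0.183]
eef_rot: [0.993, 0.12, 0.001, -0.0]
ft_force: [0.0, 0.6, -0.7]
width: 0.0174
grip_force: 60.0
```

Emit:
arm_command:
  moves: [-0.4,1.5,0,0,-0.8,2.9,0,0,-0.8,2.9,0,0,-0.8,2.9,0,0,-0.8,2.9,0,0,-0.8,2.9,0,0,-0.8,2.9,0,0,-0.8,2.9,0,0,-0.2,1.05,0,0,0,0,0,0,0,0,0,0]

```text
time: 12.07
ee_pos: [0.4635, 0.0075, 0.1812]
eef_rot: [0.993, 0.119, -0.0, -0.0]
ft_force: [-0.8, 0.6, -0.8]
width: 0.0178
grip_force: 60.0
```

```bash
python3 - <<'E'
from h import *
s=r.read_state();print(s['ee_pos'],s['eef_rot'],s['ft_force'])
i=r.camera_info('wrist');w=r.camera('wrist')
import pickle;pickle.dump(i,open('w6.pkl','wb'));cv2.imwrite('pics/w6raw.png',w[:,:,::-1])
a=cv2.resize(r.camera('side')[160:260,205:330,::-1],(500,400),interpolation=cv2.INTER_CUBIC)
b=cv2.resize(w,(800,600),interpolation=cv2.INTER_CUBIC)[:,:,::-1][50:450,250:550]
cv2.imwrite('pics/g6.png',np.hstack([a,b]))
E
```

```text
[0.46346819 0.007489   0.18120381] [ 9.92880422e-01  1.19114915e-01 -2.68352069e-04 -1.78906524e-04] [-0.79982508  0.56067531 -0.8233018 ]
```

View pics/g6.png

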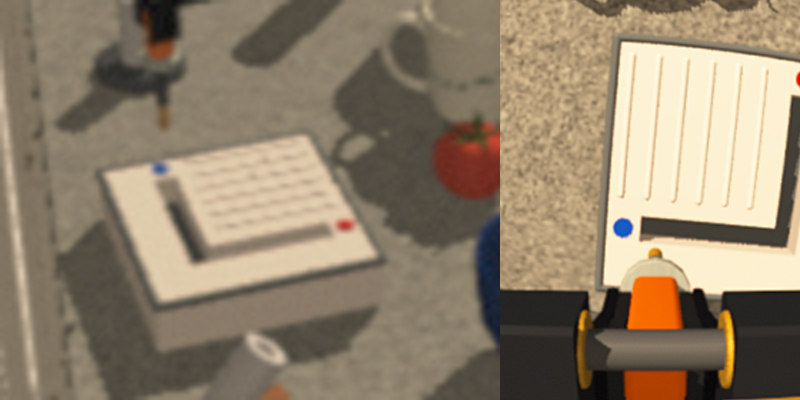

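```bash
python3 - <<'E'
from h import *
import pickle
i=pickle.load(open('w6.pkl','rb'));k=.7
o=lambda u,v:((u-250+.5)*k-.5,(v+50+.5)*k-.5)
def W(u,v,z=.045): return at('wrist',*o(u,v),z,i)[:2]
px=[(617,38),(641,217),(776,228),(641,237)];M=np.array([(.085,.085),(-.031,.059),(-.031,-.031),(-.049,.059)])
A=np.array([W(*p) for p in px]);a=A-A.mean(0);b=M-M.mean(0)
th=np.arctan2((b[:,0]*a[:,1]-b[:,1]*a[:,0]).sum(),(a*b).sum());c,s=np.cos(th),np.sin(th);Q=np.array([[c,-s],[s,c]]);t=A.mean(0)-Q@M.mean(0)
print(np.degrees(th),t,((A-(M@Q.T+t))*1e3).round(1).tolist())
for yaw,tt in ((8.4,[.5115,-.036]),):
    c,s=np.cos(np.radians(yaw)),np.sin(np.radians(yaw));Q0=np.array([[c,-s],[s,c]])
    for p in list(zip(px,M))+[((623,227),np.array([-.04,.071]))]:
        print(p[1],'obs in board',(Q0.T@(W(*p[0])-tt)).round(4))
for n,p in dict(s=(-.04,.05),c=(-.04,-.04),e=(.05,-.04)).items(): print(n,Q@p+t)
for z in (.092,.096,.1): print('tip',z,W(655,252,z))
E
```

```text
8.682628857866316 [ 0.51268651 -0.0346419 ] [[-2.2, -0.7], [-1.1, 0.6], [-0.2, -0.1], [3.5, 0.2]]
[0.085 0.085] obs in board [0.0837 0.0862]
[-0.031  0.059] obs in board [-0.031   0.0607]
[-0.031 -0.031] obs in board [-0.0297 -0.03  ]
[-0.049  0.059] obs in board [-0.0444  0.0596]
[-0.04   0.071] obs in board [-0.0387  0.072 ]
s [0.46559686 0.00874664]
c [ 0.47918336 -0.08022193]
e [ 0.56815194 -0.06663543]
tip 0.092 [0.46390113 0.00814899]
tip 0.096 [0.46499261 0.00841136]
tip 0.1 [0.46608408 0.00867374]
```

Emit:
arm_command:
  moves: [0,0,0.7,0,0,0,0.7,0,0,0,0.7,0,0,0,0.7,0,0,0,0.7,0,0,0,0.7,0,0,0,0.5,0,0,0,0.4,0,0,0,0.3,0,0,0,0,0,0,0,0,0]

```text
time: 13.08
ee_pos: [0.4637, 0.0074, 0.1276]
eef_rot: [0.993, 0.12, 0.0, 0.0]
ft_force: [0.1, 0.2, -0.9]
width: 0.0176
grip_force: 60.0
```

Emit:
arm_command:
  moves: [0,0,0.2,0,0,0,0.2,0,0,0,0.1,0,0,0,0,0,0,0,0,0]

```text
time: 13.5
ee_pos: [0.4636, 0.0074, 0.1226]
eef_rot: [0.993, 0.12, 0.0, 0.0]
ft_force: [0.6, -0.8, 0.0]
width: 0.0177
grip_force: 60.0
```

Emit:
arm_command:
  moves: [0,0,0.2,0,0,0,0.2,0,0,0,0,0,0,0,0,0]

```text
time: 13.83
ee_pos: [0.4635, 0.0074, 0.1184]
eef_rot: [0.993, 0.12, -0.0, 0.0]
ft_force: [-0.1, -0.0, -1.8]
width: 0.0179
grip_force: 60.0
```

```bash
cat > f.py <<'E'
from h import *
F=[];P=[]
for _ in range(4):
    r.camera('top');s=r.read_state();F.append(s['ft_force']);P.append(s['ee_pos'])
print(s['time'],np.mean(P,0).round(4),np.mean(F,0).round(2),np.std(F,0).round(2))
E
python3 f.py
```

```text
14.0333 [0.4637 0.0074 0.1186] [-0.05 -0.55 -1.04] [0.14 0.3  0.18]
```

Emit:
arm_command:
  moves: [0,0,0.2,0,0,0,0.2,0,0,0,0.1,0,0,0,0,0,0,0,0,0]

```text
time: 14.45
ee_pos: [0.4635, 0.0074, 0.1134]
eef_rot: [0.993, 0.12, -0.0, 0.0]
ft_force: [0.5, -0.5, -0.8]
width: 0.0173
grip_force: 60.0
```

```bash
python3 f.py
```

```text
14.65 [0.4637 0.0074 0.1136] [-0.18 -0.2  -0.98] [0.21 0.35 0.45]
```

Emit:
arm_command:
  moves: [0,0,0.2,0,0,0,0.2,0,0,0,0.1,0,0,0,0,0,0,0,0,0]

```text
time: 15.07
ee_pos: [0.4635, 0.0074, 0.1084]
eef_rot: [0.993, 0.12, -0.0, 0.0]
ft_force: [-0.1, -0.0, -0.7]
width: 0.0176
grip_force: 60.0
```

```bash
python3 f.py
```

```text
15.2667 [0.4637 0.0074 0.1086] [-0.03 -0.65 -1.1 ] [0.51 0.26 0.34]
```

Tip now about 22 mm below the top face, no contact yet; go on.

Emit:
arm_command:
  moves: [0,0,0.2,0,0,0,0.2,0,0,0,0.1,0,0,0,0,0,0,0,0,0]

```text
time: 15.68
ee_pos: [0.4639, 0.0074, 0.1037]
eef_rot: [0.993, 0.12, 0.0, 0.0]
ft_force: [0.9, -1.0, 0.9]
width: 0.0175
grip_force: 60.0
```

```bash
python3 f.py
```

```text
15.8833 [0.4638 0.0074 0.1037] [0.46 0.19 1.39] [0.41 0.47 0.35]
```

Contact: 2.4 N net at TCP z 0.1037. Press a little more and start drawing.

Emit:
arm_command:
  moves: [0,0,0.1,0,0,0,0,0,-0.04,0.4,0,0,-0.04,0.4,0,0,-0.04,0.4,0,0,-0.03,0.4,0,0,0,0,0,0]

```text
time: 16.47
ee_pos: [0.466, -0.0095, 0.1025]
eef_rot: [0.993, 0.119, -0.0, 0.0]
ft_force: [-0.4, 0.9, 1.6]
width: 0.0175
grip_force: 60.0
```

```bash
python3 f.py
```

```text
16.6667 [ 0.466  -0.0091  0.1026] [-0.01 -0.37  2.71] [0.44 0.2  0.7 ]
```

Emit:
arm_command:
  moves: [-0.04,0.4,0,0,-0.04,0.4,0,0,-0.04,0.4,0,0,-0.03,0.4,0,0,-0.03,0.4,0,0,0,0,0,0]

```text
time: 17.17
ee_pos: [0.4691, -0.0293, 0.1026]
eef_rot: [0.993, 0.119, 0.0, 0.0]
ft_force: [-0.6, 1.9, 2.9]
width: 0.018
grip_force: 60.0
```

```bash
python3 f.py
```

```text
17.3667 [ 0.4691 -0.029   0.1026] [-0.18  0.21  2.25] [0.39 0.27 0.39]
```

Emit:
arm_command:
  moves: [-0.04,0.4,0,0,-0.04,0.4,0,0,-0.04,0.4,0,0,-0.03,0.4,0,0,-0.03,0.4,0,0,-0.04,0.4,0,0,0,0,0,0]

```text
time: 17.95
ee_pos: [0.4726, -0.0533, 0.1025]
eef_rot: [0.993, 0.119, 0.0, 0.0]
ft_force: [-0.5, 1.8, 3.1]
width: 0.0178
grip_force: 60.0
```

```bash
python3 f.py
```

```text
18.15 [ 0.4726 -0.0529  0.1026] [-0.65  0.01  3.97] [0.56 0.25 0.53]
```

Emit:
arm_command:
  moves: [-0.04,0.4,-0.08,0,-0.04,0.4,-0.06,0,-0.04,0.4,-0.04,0,-0.03,0.4,-0.02,0,0,0,0,0]

```text
time: 18.57
ee_pos: [0.4749, -0.0692, 0.1045]
eef_rot: [0.993, 0.119, -0.0, 0.0]
ft_force: [-0.6, 1.7, 2.2]
width: 0.0181
grip_force: 60.0
```

```bash
python3 f.py
```

```text
18.7667 [ 0.4749 -0.0688  0.1045] [-0.17 -0.27  2.32] [0.27 0.4  0.49]
```

Emit:
arm_command:
  moves: [-0.04,0.4,0,0,-0.04,0.4,0,0,-0.04,0.4,0,0,-0.01,0.1,0,0,0,0,0,0]

```text
time: 19.18
ee_pos: [0.4767, -0.0814, 0.1045]
eef_rot: [0.993, 0.119, 0.0, 0.0]
ft_force: [0.5, 1.5, 2.8]
width: 0.0175
grip_force: 60.0
```

```bash
python3 f.py
```

```text
19.3833 [ 0.4767 -0.0813  0.1046] [-0.26  0.82  2.31] [0.26 0.22 0.6 ]
```

Corner reached, 3.4 N net. Second leg.

Emit:
arm_command:
  moves: [0.4,0.03,0,0,0.4,0.03,0,0,0.4,0.03,0,0,0.4,0.04,0,0,0.4,0.04,0,0,0,0,0,0]

```text
time: 19.88
ee_pos: [0.4975, -0.0777, 0.1046]
eef_rot: [0.993, 0.12, 0.0, -0.0]
ft_force: [-2.1, -0.5, 4.4]
width: 0.0175
grip_force: 60.0
```

```bash
python3 f.py
```

```text
20.0833 [ 0.4972 -0.0778  0.1048] [-0.26  0.3   2.9 ] [0.61 0.34 0.3 ]
```

Emit:
arm_command:
  moves: [0.4,0.04,-0.03,0,0.4,0.04,-0.02,0,0.4,0.04,0,0,0.4,0.04,0,0,0.4,0.04,0,0,0,0,0,0]

```text
time: 20.58
ee_pos: [0.5174, -0.0749, 0.1051]
eef_rot: [0.993, 0.12, 0.0, -0.0]
ft_force: [-1.9, -0.3, 2.8]
width: 0.0178
grip_force: 60.0
```

```bash
python3 f.py
```

```text
20.7833 [ 0.5171 -0.075   0.1052] [-0.4   0.13  4.09] [0.65 0.39 0.53]
```

Emit:
arm_command:
  moves: [0.4,0.04,-0.08,0,0.4,0.04,-0.06,0,0.4,0.04,-0.04,0,0.4,0.04,-0.03,0,0.4,0.04,-0.03,0,0,0,0,0]

```text
time: 21.28
ee_pos: [0.5373, -0.0721, 0.1075]
eef_rot: [0.993, 0.12, 0.0, -0.0]
ft_force: [-1.8, -0.6, 2.5]
width: 0.0174
grip_force: 60.0
```

```bash
python3 f.py
```

```text
21.4833 [ 0.537  -0.0722  0.1076] [ 0.03 -0.05  2.34] [0.43 0.23 0.39]
```

Emit:
arm_command:
  moves: [0.4,0.04,-0.02,0,0.4,0.03,-0.02,0,0.4,0.04,-0.02,0,0.4,0.03,-0.02,0,0,0,0,0]

```text
time: 21.9
ee_pos: [0.553, -0.0696, 0.1082]
eef_rot: [0.993, 0.12, 0.0, -0.0]
ft_force: [-1.2, 0.3, 1.1]
width: 0.0178
grip_force: 60.0
```

```bash
python3 f.py
```

```text
22.1 [ 0.5528 -0.0698  0.1084] [ 0.3  -0.25  2.44] [0.4  0.42 0.44]
```

Emit:
arm_command:
  moves: [0.4,0.04,-0.02,0,0.4,0.03,-0.02,0,0.4,0.04,-0.02,0,0.2,0.02,0,0,0,0,0,0]

```text
time: 22.52
ee_pos: [0.5666, -0.0677, 0.1088]
eef_rot: [0.993, 0.12, 0.0, -0.0]
ft_force: [-1.4, -1.1, 2.0]
width: 0.0179
grip_force: 60.0
```

```bash
python3 f.py
```

```text
22.7167 [ 0.5665 -0.0677  0.1089] [-0.7   0.19  1.74] [0.31 0.82 0.32]
```

Emit:
arm_command:
  moves: [0,0,-0.4,0,0,0,-0.5,0,0,0,-0.6,0,0,0,-0.6,0,0,0,-0.8,0,0,0,-1,0,0,0,-1,0,0,0,-1,0,0,0,-1,0,0,0,-1,0,0,0,-0.5,0]

```text
time: 23.63
ee_pos: [0.5667, -0.0678, 0.1948]
eef_rot: [0.993, 0.12, 0.001, 0.0]
ft_force: [-0.1, 1.1, -1.4]
width: 0.0176
grip_force: 60.0
```

Emit:
arm_command:
  moves: [-0.1,-1.6,0,0,-0.2,-3,0,0,-0.2,-3,0,0,-0.2,-3,0,0,-0.2,-3,0,0,-0.2,-3,0,0,-0.2,-3,0,0,-0.2,-3,0,0,-0.2,-3,0,0,-0.2,-3,0,0,-0.1,-2,0,0,0,-1,0,0]

```text
time: 24.63
ee_pos: [0.4702, 0.2375, 0.1932]
eef_rot: [0.993, 0.122, 0.0, -0.0]
ft_force: [0.0, 0.4, -1.5]
width: 0.0177
grip_force: 60.0
```

```bash
python3 f.py; python3 - <<'E'
from h import *
s=r.read_state();X=R.from_quat(s['eef_rot']).as_matrix();d=np.array([.4696,.2441,.1015])-s['ee_pos'];print(s['ee_pos'],'tool delta cm',(X.T@d*100).round(2))
i=r.camera_info('wrist');w=r.camera('wrist')
p=s['ee_pos'];t=proj('wrist',p-[0,0,.0856],i);print('pred tip',t,'rim',proj('wrist',[.4696,.2441,.076],i))
a=cv2.resize(r.camera('side')[100:200,200:290,::-1],(405,450),interpolation=cv2.INTER_CUBIC)
b=cv2.resize(w[110:335,190:380,::-1],(380,450),interpolation=cv2.INTER_CUBIC)
cv2.imwrite('pics/g7.png',np.hstack([a,b]))
E
```

```text
24.8333 [0.4714 0.2352 0.1929] [ 0.18  0.11 -0.98] [0.7  0.87 0.29]
[0.47226427 0.23292877 0.19268064] tool delta cm [ 0.01 -1.16  9.12]
pred tip [283.92063211 213.2093188 ] rim [270.84677563 203.45804944]
```

View pics/g7.png

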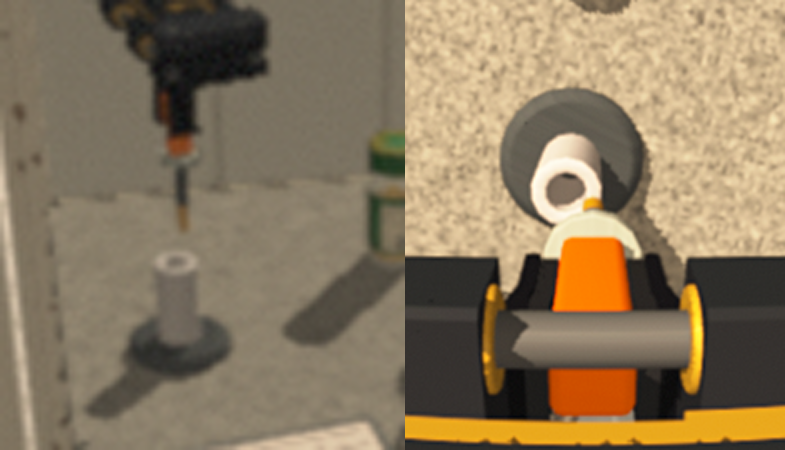

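Pick still straight in the grip (tip at 593,203; rim at 565,188 in the wrist crop, as predicted). Shift 11 mm sideways and settle.

Emit:
arm_command:
  moves: [0,-0.5,0,0,0,-0.5,0,0,0,0,0,0,0,0,0,0,0,0,0,0]

```text
time: 25.35
ee_pos: [0.4693, 0.244, 0.1928]
eef_rot: [0.993, 0.12, -0.0, 0.0]
ft_force: [1.1, 0.0, -1.5]
width: 0.0177
grip_force: 60.0
```

```bash
python3 f.py; python3 - <<'E'
from h import *
s=r.read_state();X=R.from_quat(s['eef_rot']).as_matrix();d=np.array([.4696,.2441,.1015])-s['ee_pos'];print(s['ee_pos'],'tool delta cm',(X.T@d*100).round(2))
E
```

```text
25.55 [0.4693 0.244  0.1928] [ 0.22 -0.57 -0.68] [0.18 0.57 0.74]
[0.46931603 0.24394684 0.1928071 ] tool delta cm [ 0.03 -0.01  9.13]
```

Emit:
arm_command:
  moves: [0,0,0.5,0,0,0,0.6,0,0,0,0.6,0,0,0,0.6,0,0,0,0.6,0,0,0,0.6,0,0,0,0,0]

```text
time: 26.13
ee_pos: [0.4686, 0.2437, 0.1563]
eef_rot: [0.993, 0.12, -0.001, 0.0]
ft_force: [-0.5, -0.0, -1.3]
width: 0.0175
grip_force: 60.0
```

Emit:
arm_command:
  moves: [0,0,0,0]

```text
time: 26.22
ee_pos: [0.4691, 0.2441, 0.1574]
eef_rot: [0.993, 0.12, -0.0, 0.0]
ft_force: [-0.7, -0.5, -1.2]
width: 0.0178
grip_force: 60.0
```

Emit:
arm_command:
  moves: [0,0,0.6,0,0,0,0.6,0,0,0,0.6,0,0,0,0.6,0,0,0,0.6,0,0,0,0.6,0,0,0,0.6,0,0,0,0.6,0,0,0,0.4,0,0,0,0.25,0,0,0,0,0,0,0,0,0]

```text
time: 27.22
ee_pos: [0.4693, 0.2442, 0.1034]
eef_rot: [0.993, 0.12, 0.0, 0.0]
ft_force: [-0.7, 0.2, -1.0]
width: 0.0177
grip_force: 60.0
```

```bash
python3 f.py
```

```text
27.4167 [0.4695 0.2442 0.1036] [ 0.32 -0.   -1.28] [0.44 0.1  0.36]
```

Two mm above seating; lower, release, and back off straight up.

Emit:
arm_command:
  moves: [0,0,0.15,0,0,0,0,0]

```text
time: 27.58
ee_pos: [0.4692, 0.2441, 0.1017]
eef_rot: [0.993, 0.12, 0.0, 0.0]
ft_force: [-0.5, 0.3, -1.5]
width: 0.0176
grip_force: 60.0
```

Emit:
arm_command:
  moves: [0,0,0,0,0,0,0,0,0,0,0,0,0,0,0,0,0,0,0,0,0,0,0,0,0,0,0,0,0,0,0,0,0,0,0,0,0,0,0,0]
  fingers: 70

```text
time: 28.42
ee_pos: [0.4693, 0.2441, 0.1018]
eef_rot: [0.993, 0.12, 0.0, 0.0]
ft_force: [0.1, 0.1, -0.4]
width: 0.0603
grip_force: 0.0
```

Emit:
arm_command:
  moves: [0,0,-1,0,0,0,-1,0,0,0,-1.5,0,0,0,-1.5,0,0,0,-1.5,0,0,0,-1.5,0,0,0,-1.5,0,0,0,-0.5,0,0,0,0,0,0,0,0,0]

```text
time: 29.25
ee_pos: [0.4693, 0.2441, 0.2019]
eef_rot: [0.993, 0.12, 0.0, 0.0]
ft_force: [-0.6, 0.4, -0.9]
width: 0.0608
grip_force: 0.0
```

```bash
python3 f.py; python3 - <<'E'
from h import *
i=r.camera_info('wrist');w=r.camera('wrist').astype(int)
m=(w[...,0]>110)&(w[...,0]>w[...,1]*1.7)&(w[...,2]<w[...,1]*.75);m[:,:200]=0;m[:,370:]=0;m[:150]=0
y,x=np.nonzero(m);print(len(x),x.min(),x.max(),y.min(),y.max())
for y0 in range(y.min(),y.max(),6):
    q=np.nonzero(m[y0])[0]; print(y0,q.min() if len(q) else '',q.max() if len(q) else '')
X=R.from_quat(r.read_state()['eef_rot']).apply([1,0,0])
for z in (.082,.152): print(z,[proj('wrist',[.4695+d*X[0],.2442+d*X[1],z],i).round(1) for d in (.009,0,-.009)])
E
```

```text
29.45 [0.4689 0.2439 0.2011] [-0.11 -0.46 -0.26] [0.37 0.42 0.11]
482 270 296 193 235
193 276 292
199 274 294
205 275 294
211 293 295
217 270 296
223 293 296
229 293 295
0.082 [array([283.7, 192.1]), array([283.7, 202. ]), array([283.7, 211.7])]
0.152 [array([283.8, 214.3]), array([283.8, 227. ]), array([283.8, 239.3])]
```

The orange handle spans rows 193–235 and columns 270–296, matching an upright pick in the stand (predicted 192–239). Handing in.

```bash
python3 -c "
from bench import r
print(r.close_job())"
```

```text
the job is handed in; nothing more can be done
None
```

I drew the pick along the whole groove from the blue dot to the red dot, at about 2.4–5 N wherever I measured, then put it back upright in the stand and let go; the job is handed in at about 29 s of the 72 s, and no verdict came back.

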